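Close up the seed cupboard

TASK

The hook on top of the small wooden seed cupboard is empty but still swung out in front, in the way of the open door. Swing the hook in until it lies flat along the front of the cupboard's top, then push the door fully home so that it seats on its catch. Leave everything else where it stands and let go of it all.

Things in the scene. Friction and masses are not known exactly. Their poses are not given: they have to be found in the camera images.
- cupboard: Small wooden cupboard fixed to the worktop: 180 mm deep (x), 260 wide (y), 226 high. Origin: centre of its underside, +z up. The open front, plane x = -90 mm, faces its own -x (to the robot, turned up to 30 degrees). Its top board is at z = 200 mm, a shallow tray: the 12 mm sides and 8 mm back rise to 226 mm, the front is open there. A sprung roller catch is inside on the right wall.
- door_hinge (a point): On the door's vertical hinge axis, fixed on the cupboard at its x = -98, y = +128, z = 226 mm (height of the door's top). Same axes as the cupboard. The door panel is 255 mm long from this axis, 16 mm thick and centred on it (faces 8 mm off), z = 8 to 226 mm over the worktop, 0.6 kg. The outer face may be pushed anywhere on its upper part.
- door (a joint): Door angle q (rad): 0 shut; starts 0.65 to 1.1, stop at 1.4. From the hinge it points along (-sin q, -cos q) in cupboard x, y; outer face looks along (-cos q, sin q). Stays where left. The catch resists from about 0.1 rad with about 5 N at 170 mm from the hinge (10 to 20 N in a quick push); past about 0.035 rad it snaps the door to 0 and keeps it, short of that it pushes it back ajar.
- door_edge (a point): Top corner of the door's free edge on its outer face: 255 mm from the hinge axis, z = 226 mm. Below it, 225 mm from the hinge and at z = 65 to 145 mm, a vertical bar handle stands out about 40 mm from the outer face.
- hook_pivot (a point): On the hook's vertical pivot axis, fixed on the cupboard at its x = -60, y = -60, z = 220 mm (mid-height of the bar). Same axes as the cupboard. The hook is a steel bar 100 mm long from this axis, 10 mm wide, z = 212 to 228 mm, with a 12 mm gap above the top board; round hub 22 mm wide at the pivot.
- hook (a joint): Hook angle a (rad): 0 folded flat at its stop, lying along the cupboard's front and pointing to the cupboard's +y; at 1.57 it sticks out to -x and the door would strike it. Starts 1.3 to 1.7, stop at 1.75. From the pivot it points along (-sin a, cos a) in cupboard x, y. Light friction (under 1 N at the end), stays where left.
- hook_tip (a point): Foot of the upright peg (10 mm thick, up to z = 243 mm) at the hook's end: on the bar's centre line, 95 mm from the pivot axis, z = 227 mm.
- rack: Wooden rack with three clear seed tubes, 60 x 170 x 144 mm, inside the cupboard. Origin under its centre. Not to be disturbed.
- saucer: White ceramic saucer, 90 mm wide, 18 mm high, on the cupboard's top behind the hook. Origin under its centre. Not to be disturbed.
- spoon: Bamboo spoon, 125 mm long, lying front to back on the cupboard's top along its right side. Not to be disturbed.
- funnel: White plastic funnel standing mouth down, 92 mm wide, 95 mm high, on the worktop left of the cupboard. Origin under its centre. Not to be disturbed.
- pail: Small steel pail with clipped-on lid, 118 mm wide over the clips, 122 mm high, on the worktop right of the cupboard. Origin under its centre. Not to be disturbed.
- jar: Glass jar with metal cap, 70 mm wide, 100 mm high, on the worktop left of the cupboard. Origin under its centre. Not to be disturbed.
- pot: Terracotta pot, 102 mm wide, 90 mm high, on the worktop to the robot's right. Origin under its centre. Not to be disturbed.

How it is judged:
On the way, in this order (a step that is already met when the one before it is completed fails the run):
1. the hook is folded flat while the door is still open (value of joint hook below 0.15 rad and value of joint door above 0.15 rad), for 0.2 s.
2. the door is seated on its catch (value of joint door below 0.015 rad), for 0.3 s.
At the end, for the whole second after the job is handed in: The hook lies folded within 0.15 rad of flat and the door is shut on its catch (within 0.015 rad of its closed stop) (value of joint hook below 0.15 rad and value of joint door below 0.015 rad); the robot touches nothing.
It fails at once if something on the worktop or in or on the cupboard is displaced by more than 30 mm (distance of any of rack, saucer, spoon, funnel, pail, jar, pot from where it was at the start of the episode above 0.03 m).
It also fails if it takes over 45 s, if anything falls off the work surface, if the arm or the gripper's body presses on something with over 40 N, if the wrist force passes 120 N, or if a joint passes its speed limit or range.

ROBOT

A 7-joint arm with a two-finger parallel gripper is mounted at the origin on the work surface. World frame = base frame: x ahead of the robot, y to its left, z up, the work surface at z = 0. Lengths are in m, angles in rad, forces in N, time in s.
With the tool pointing down it reaches from about 0.425 to 0.925 m from the base axis. Payload 6.8 kg.
Tool frame: the origin (TCP) lies at the very end of the fingers, on their centre line; the grasp point (between the pads) lies 19 mm behind it (bot.grip_depth is the distance from the TCP to the grasp point, in m); z points along the fingers, y is the direction in which the jaws open and shut (so a half turn about z gives the same grasp; the last joint's range is limited). The gripper opens to 85 mm and grips with 20 to 120 N. Pads are 22 mm wide; open, the fingers measure 114 mm over their backs; the gripper's body (76 mm by 85 mm) begins 54 mm behind the grasp point. The pads swing forward as they close: fully open they stand 13 mm farther back than shut.
Start: joints at [-1.386, 0.477, 0.022, 1.555, -0.011, 1.109, -0.083], TCP at [0.195, 0.646, 0.231] pointing down, gripper open.
Joint ranges: [-2.96, 2.96], [-0.34, 2.1], [-1.41, 1.46], [0.24, 2.44], [-1.37, 4.51], [0.17, 1.92], [-2.96, 2.96]. Speed limits (rad/s): [2.39, 2.39, 3.14, 3.14, 3.14, 3.14, 3.14].

INTERFACE

Orientations are given as a unit quaternion [w, x, y, z].
In Python, from station import bot gives the robot as it stands.
- The arm moves only by the tool step_arm, never from a script. Its argument "increments" is a list of rows, each a list of 7 numbers: the shift along the world's x, y, z in m, then the turn, a rotation vector about the world's x, y, z in degrees, then the gripper command: -1 is fully open, 1 is shut, values between are in proportion. In form: [[dx, dy, dz, rx, ry, rz, fingers], ...]. A call has 1 to 10 rows; each row is the pose to reach, as a shift and turn from the pose commanded when the call began; what a row does not reach only later rows make up. A row lasts 1/12 s, in which the tool goes at most 41.7 mm and 7.16 degrees, less where a joint would pass 70% of its speed; a pose out of reach is approached as far as the arm can. A call with a gripper value outside its range is refused whole. The fingers move at their own pace and stop on an object; "force" is the grip in N (left out, the last holds). Time passes only in rows, so rows that repeat a pose let the fingers close. It gives the time, the measured TCP pose, the force and the opening at its end, in the units of the state.
- bot.get_obs(): the state, without advancing time (a new reading comes with each control period).
- bot.read_camera(name): name is "scene" or "side" or "wrist"; returns a dict with "color" (384x512x3 uint8, red, green, blue), "intrinsics" (3x3 intrinsics, pixels), "D" ([k1, k2, p1, p2, k3] as OpenCV has them; the pictures are not rectified), "extrinsics" (4x4, takes a point from camera to world coordinates). Camera axes: x right, y up, looking along -z (the intrinsics and any distortion apply to the point x, -y, -z); pixel columns grow to the right and rows downward; lengths in m; the calibration is good to about 2 mm. A picture is of the moment at which its call begins. There is no depth.
- bot.hand_in(): hands the job in, once; it reports no verdict.
Trained networks look in the newest picture that a camera, given by its name, has taken for a name from the list of things; names that differ only in an ending like _2 or _b are one class to them, and where a whole thing is asked for, a point or a joint stands for the part that bears it (a point fixed in the world has none). Each returns a list of dicts, best first, with "conf" (0 to 1); they miss things now and then, are a little off and sometimes report something else, mostly with a low value. They report only what shows in the picture. A call takes as long as a camera call.
- bot.recognise(thing, camera): "location" ([column, row] as shares, 0 to 1, of the picture: columns of its width, rows of its height, amid what is visible of it).
- bot.place_of(thing, camera): "location" ([column, row] as shares, 0 to 1, of the picture: columns of its width, rows of its height: a listed point, or the origin of a listed thing).
The state is a dict: "t": time; "q": joint angles; "joint_vel": joint speeds; "joint_torque": joint torques, N m; "eef_pos": TCP position; "tool_rot": TCP orientation; "contact_force": force on the tool from outside, world axes, zero at the start; "torque": the same for the moment, N m; "gripper_width": opening from 0.0 (shut) to 1.0 (fully open).
Only numpy, scipy, OpenCV 4.12 (cv2) and the standard library are available. Lean on these libraries where they do the work, as an engineer would, in place of code of your own. Each camera call takes 0.05 s, during which the arm holds its last target.

## Working session

There is one attempt and no reset: what is moved stays moved. The work goes in short steps, Python scripts to look and compute and a tool call to move; the robot and the scene stay as the last step left them, time stands still between calls to the robot, and variables do not carry over. Pictures are saved under pics/ and viewed, and the job is handed in when it is done.

Besides the shell and the picture viewer there is one more tool, called after "Emit:" as name(argument=value, ...), one argument or row to a line, values as JSON. step_arm: Moves the arm, as the interface text tells. Its arguments: {"type":"object","properties":{"increments":{"type":"array","items":{"type":"array","items":{"type":"number"}}},"force":{"type":"number"}},"required":["increments"]}

```bash
mkdir -p pics; ls
cat > h.py <<'E'
from station import bot
import numpy as np, cv2
def snap(n,tag):
    c=bot.read_camera(n); cv2.imwrite(f'pics/{tag}.png',c['color'][:,:,::-1]); return c
E
python3 - <<'E'
from h import *
o=bot.get_obs(); print(o['t'],np.round(o['eef_pos'],3),np.round(o['tool_rot'],3),np.round(o['contact_force'],1),o['gripper_width'])
for n in ['scene','side']:
    c=snap(n,n+'0'); print(n,c['intrinsics'].tolist(),np.round(c['D'],3).tolist(),np.round(c['extrinsics'],3).tolist())
    for t in ['cupboard','door_hinge','door_edge','hook_pivot','hook_tip','saucer','pail','jar','pot','funnel','rack','spoon']:
        try: print(t,[(np.round(np.array(d['location'])*[512,384],1).tolist(),round(d['conf'],2)) for d in bot.place_of(t,n)][:2])
        except Exception as e: print(t,e)
print(bot.get_obs()['t'])
E
```

```text
pics
0.0 [0.195 0.646 0.23 ] [-0.     0.146  0.989 -0.001] [ 0.3 -0.9 -0.1] 1.001097640046755
scene [[351.17424592131533, 0.0, 253.31963753495313], [0.0, 351.17424592131533, 191.79718110274172], [0.0, 0.0, 1.0]] [-0.1, 0.0, 0.0, 0.0, 0.0] [[-0.711, -0.574, 0.406, 1.089], [0.703, -0.57, 0.426, 0.443], [-0.013, 0.588, 0.809, 1.085], [0.0, 0.0, 0.0, 1.0]]
cupboard [([250.3, 242.2], 0.76)]
door_hinge [([300.3, 194.0], 0.61)]
door_edge [([266.8, 142.6], 0.83)]
hook_pivot [([241.4, 188.5], 0.55)]
hook_tip [([203.3, 153.5], 0.56), ([254.2, 165.3], 0.43)]
saucer [([263.7, 227.0], 0.65)]
pail [([209.8, 199.7], 0.7)]
jar [([313.4, 291.6], 0.58)]
pot [([204.2, 150.4], 0.89)]
funnel [([323.9, 244.9], 0.77)]
rack [([252.1, 243.6], 0.54)]
spoon [([223.4, 208.2], 0.55)]
side [[461.6084960731556, 0.0, 256.3509544688458], [0.0, 461.6084960731556, 195.55585000418003], [0.0, 0.0, 1.0]] [-0.092, 0.0, 0.0, 0.0, 0.0] [[0.373, 0.621, -0.689, -0.168], [-0.928, 0.244, -0.283, -0.389], [-0.008, 0.745, 0.667, 0.932], [0.0, 0.0, 0.0, 1.0]]
cupboard [([233.9, 211.7], 0.95)]
door_hinge [([179.7, 172.2], 0.59)]
door_edge [([258.5, 225.3], 0.96)]
hook_pivot [([257.5, 166.8], 0.6)]
hook_tip [([260.6, 190.1], 0.45)]
saucer [([212.0, 150.6], 0.78)]
pail [([317.9, 243.8], 0.84)]
jar [([157.2, 194.5], 0.81), ([229.8, 203.4], 0.29)]
pot [([380.8, 302.0], 0.86)]
funnel [([155.5, 242.6], 0.75)]
rack [([233.5, 202.5], 0.83)]
spoon [([269.5, 152.9], 0.76)]
1.3
```

View images.

View pics/scene0.png

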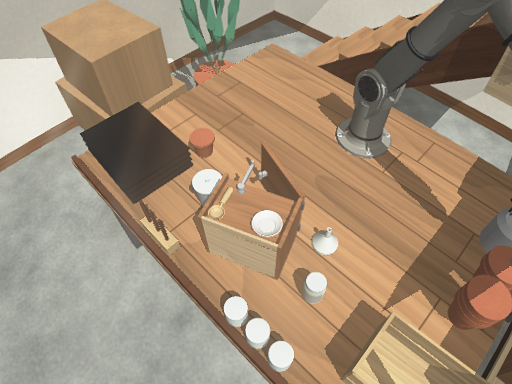

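View pics/side0.png

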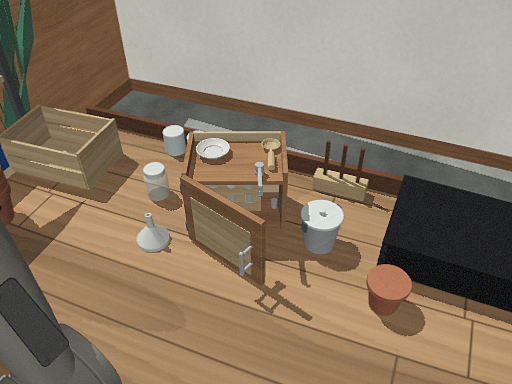

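```bash
cat >> h.py <<'E'
def ray(c,p):
    K=np.array(c['intrinsics']);D=np.array(c['D']);T=np.array(c['extrinsics'])
    u=cv2.undistortPoints(np.array([[p]],float),K,D)[0,0]
    d=T[:3,:3]@np.array([u[0],-u[1],-1.]); return T[:3,3],d/np.linalg.norm(d)
def atz(c,p,z):
    o,d=ray(c,p); return o+d*(z-o[2])/d[2]
def proj(c,P):
    K=np.array(c['intrinsics']);D=np.array(c['D']);T=np.array(c['extrinsics'])
    X=(np.atleast_2d(P)-T[:3,3])@T[:3,:3]; X=X*[1,-1,-1]
    return cv2.projectPoints(X,np.zeros(3),np.zeros(3),K,D)[0][:,0]
E
python3 - <<'E'
from h import *
C={n:bot.read_camera(n) for n in ['scene','side']}
pts={'cupboard':(0,[250.3,242.2],[233.9,211.7]),'door_hinge':(.226,[300.3,194],[179.7,172.2]),'door_edge':(.226,[266.8,142.6],[258.5,225.3]),'hook_pivot':(.22,[241.4,188.5],[257.5,166.8]),'tip1':(.227,[254.2,165.3],[260.6,190.1]),
'saucer':(.2,[263.7,227],[212,150.6]),'pail':(0,[209.8,199.7],[317.9,243.8]),'jar':(0,[313.4,291.6],[157.2,194.5]),'pot':(0,[204.2,150.4],[380.8,302]),'funnel':(0,[323.9,244.9],[155.5,242.6]),'spoon':(.2,[223.4,208.2],[269.5,152.9])}
for k,(z,a,b) in pts.items(): print(k,np.round(atz(C['scene'],a,z)[:2],4),np.round(atz(C['side'],b,z)[:2],4))
E
```

```text
cupboard [0.7041 0.018 ] [0.7064 0.0407]
door_hinge [0.5643 0.097 ] [0.5732 0.1165]
door_edge [ 0.4818 -0.123 ] [ 0.4754 -0.1297]
hook_pivot [ 0.6722 -0.0473] [ 0.6689 -0.0499]
tip1 [ 0.583  -0.0813] [ 0.5824 -0.0923]
saucer [0.7128 0.0885] [0.7131 0.0991]
pail [ 0.6865 -0.2186] [ 0.6747 -0.2227]
jar [0.6864 0.2877] [0.6897 0.29  ]
pot [ 0.5391 -0.4281] [ 0.5471 -0.4192]
funnel [0.5324 0.206 ] [0.5159 0.1911]
spoon [ 0.7519 -0.0435] [ 0.7593 -0.0479]
```

```bash
cat >> h.py <<'E'
def R(t): return np.array([[np.cos(t),-np.sin(t)],[np.sin(t),np.cos(t)]])
def c2w(p,P): # p=x,y,yaw ; P Nx3 cupboard
    P=np.atleast_2d(np.array(P,float)); o=P.copy(); o[:,:2]=P[:,:2]@R(p[2]).T+np.array(p[:2]); return o
def doorpt(q,l,off,z): # l along, off outward
    return [-.098-np.sin(q)*l-np.cos(q)*off, .128-np.cos(q)*l+np.sin(q)*off, z]
def hookpt(a,l,z,off=0): return [-.06-np.sin(a)*l-np.cos(a)*off,-.06+np.cos(a)*l-np.sin(a)*off,z]
def overlay(c,p,q,a,fn,box,s):
    im=c['color'][:,:,::-1].copy(); x0,y0,x1,y1=box
    im=cv2.resize(im[y0:y1,x0:x1],None,fx=s,fy=s,interpolation=cv2.INTER_CUBIC)
    def L(pts,col):
        uv=proj(c,c2w(p,pts)); uv=((uv-[x0,y0]+.5)*s).astype(int); cv2.polylines(im,[uv],False,col,1)
    L([[-.09,-.13,.226],[.09,-.13,.226],[.09,.13,.226],[-.09,.13,.226]],(0,0,255))
    L([[-.09,-.13,.226],[-.09,-.13,0]],(0,0,255));L([[.09,-.13,.226],[.09,-.13,0],[.09,.13,0],[.09,.13,.226]],(0,0,255))
    L([doorpt(q,0,.008,.226),doorpt(q,.255,.008,.226),doorpt(q,.255,.008,.008),doorpt(q,0,.008,.008),doorpt(q,0,.008,.226),doorpt(q,0,-.008,.226),doorpt(q,.255,-.008,.226),doorpt(q,.255,.008,.226)],(255,0,0))
    L([hookpt(a,0,.228),hookpt(a,.095,.228),hookpt(a,.095,.243)],(0,255,0))
    cv2.imwrite(fn,im)
E
python3 - <<'E'
from h import *
from scipy.optimize import least_squares
C={n:bot.read_camera(n) for n in ['scene','side']}
ob={'cupboard':([250.3,242.2],[233.9,211.7]),'h':([300.3,194],[179.7,172.2]),'e':([266.8,142.6],[258.5,225.3]),'p':([241.4,188.5],[257.5,166.8]),'t':([254.2,165.3],[260.6,190.1])}
def f(v):
    p=v[:3];q,a=v[3:]
    P=c2w(p,[[0,0,0],[-.098,.128,.226],doorpt(q,.255,.008,.226),[-.06,-.06,.22],hookpt(a,.095,.227)])
    r=[]
    for i,n in enumerate(C):
        uv=proj(C[n],P); r.append(uv-np.array([ob[k][i] for k in ob]))
    return np.concatenate(r).ravel()
s=least_squares(f,[.7,.03,.38,.8,1.5],loss='soft_l1',f_scale=2)
print(np.round(s.x,4),np.round(s.fun.reshape(-1,2),1).tolist())
np.save('v.npy',s.x)
overlay(C['scene'],s.x[:3],*s.x[3:],'pics/ov_scene.png',(180,130,340,280),4)
overlay(C['side'],s.x[:3],*s.x[3:],'pics/ov_side.png',(160,110,310,300),3)
E
```

```text
[0.7048 0.0278 0.3766 0.7033 1.6087] [[1.8, 1.9], [3.0, 3.1], [-0.1, -1.5], [-0.4, -0.7], [-1.8, -1.0], [3.8, 1.5], [0.7, 2.1], [-0.3, -0.7], [0.4, -0.5], [-1.3, -0.8]]
```

View pics/ov_scene.png

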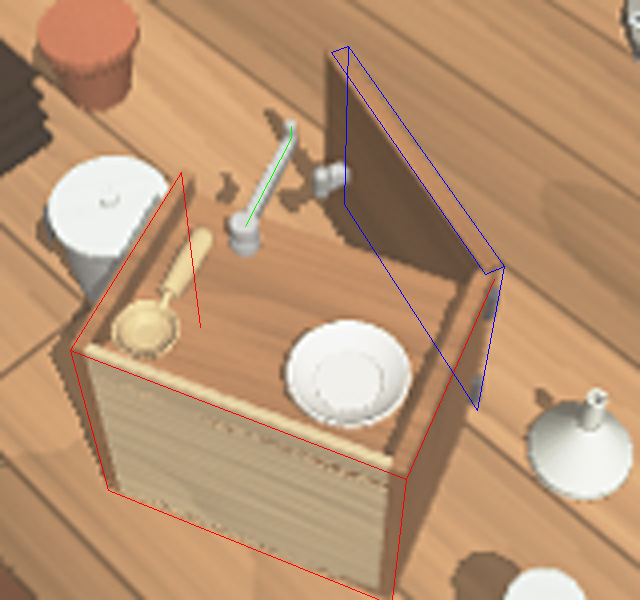

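View pics/ov_side.png

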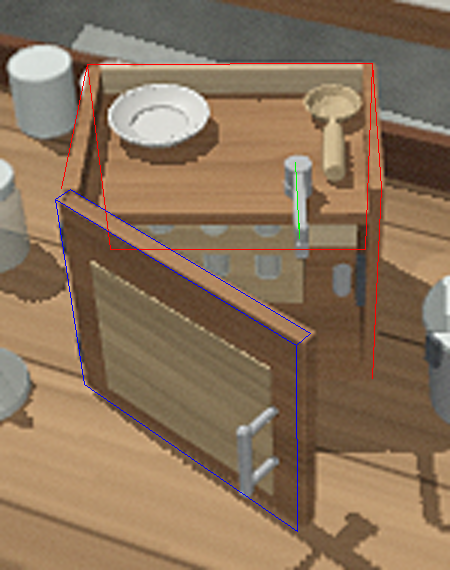

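Run:
```python
import cv2
a=cv2.imread('pics/scene0.png')[165:255,190:320]; cv2.imwrite('pics/z1.png',cv2.resize(a,None,fx=6,fy=6,interpolation=cv2.INTER_LINEAR))
a=cv2.imread('pics/side0.png')[125:225,175:300]; cv2.imwrite('pics/z2.png',cv2.resize(a,None,fx=6,fy=6,interpolation=cv2.INTER_LINEAR))
```

```text
(no output)
```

View pics/z1.png

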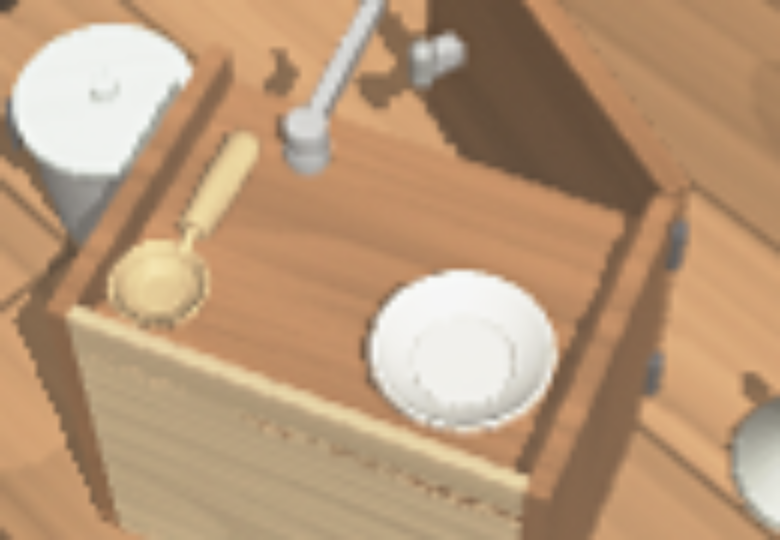

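View pics/z2.png

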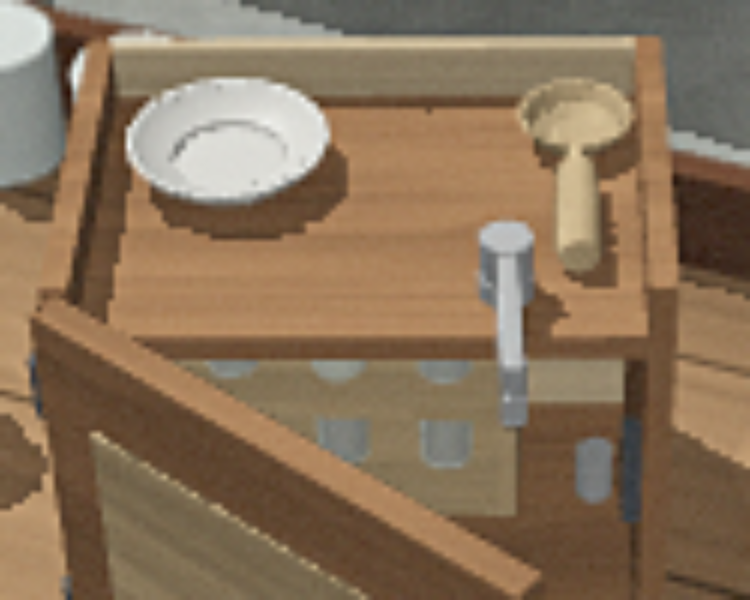

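Run:
```python
from h import *
from scipy.optimize import least_squares
C={n:bot.read_camera(n) for n in ['scene','side']}
def obs(v):
    p=v[:3];q,a=v[3:]
    fr,br,bl,fl=[-.09,-.13,.226],[.09,-.13,.226],[.09,.13,.226],[-.09,.13,.226]
    S=[(fr,[225.8,171.9]),(br,[197.4,215.8]),(bl,[279.9,247.1]),(doorpt(q,.255,.008,.226),[266.8,142.4]),([-.06,-.06,.22],[241.4,188.5]),(hookpt(a,.095,.227),[254.2,165.3])]
    D=[(fr,[287,172.1]),(br,[284.6,130.4]),(bl,[189.5,130.4]),(fl,[181,172.4]),(doorpt(q,.255,-.008,.226),[264.2,220]),(doorpt(q,.255,.008,.226),[261.5,224]),([-.06,-.06,.22],[257.5,166.8]),(hookpt(a,.095,.227),[260.5,190.1])]
    return S,D
def f(v):
    r=[]
    for c,o in zip(C.values(),obs(v)):
        r.append(proj(c,c2w(v[:3],[x for x,_ in o]))-np.array([y for _,y in o]))
    return np.concatenate(r).ravel()
s=least_squares(f,[.7,.03,.38,.8,1.5],loss='soft_l1',f_scale=1.5)
print(np.round(s.x,4),np.round(s.fun.reshape(-1,2),1).tolist())
v=s.x;np.save('v.npy',v)
overlay(C['scene'],v[:3],*v[3:],'pics/ov_scene2.png',(180,130,340,280),4)
overlay(C['side'],v[:3],*v[3:],'pics/ov_side2.png',(160,110,310,300),3)
for n,P in dict(pivot=[-.06,-.06,.22],tip=hookpt(v[4],.095,.227),edge=doorpt(v[3],.255,.008,.226),hinge=[-.098,.128,.226]).items(): print(n,np.round(c2w(v[:3],P),4))
```

```text
[0.7038 0.0258 0.3684 0.6799 1.6069] [[-0.7, 0.1], [-0.4, 0.4], [0.6, 1.9], [-1.3, -1.1], [-0.4, -1.3], [-1.5, -1.5], [-0.0, 0.6], [-0.0, 0.7], [-0.1, 0.6], [-0.7, 0.0], [0.2, -0.3], [-1.8, -0.2], [0.8, 0.1], [-1.2, -0.2]]
pivot [[ 0.6694 -0.0518  0.22  ]]
tip [[ 0.5821 -0.0892  0.227 ]]
edge [[ 0.4805 -0.1304  0.226 ]]
hinge [[0.5663 0.1099 0.226 ]]
```

Run:
```python
from h import *
v=np.load('v.npy')
def fc(a,r=.075,m=0): 
    h=.005+.011*abs(np.cos(a))+.0145*abs(np.sin(a))+m
    return [-.06-np.sin(a)*r-np.cos(a)*h,-.06+np.cos(a)*r-np.sin(a)*h,.215]
print('standoff',np.round(c2w(v[:3],fc(1.607,m=.04)),3))
for a in np.arange(1.6,-.01,-.2): print(round(a,2),np.round(c2w(v[:3],fc(a)),4)[0])
print('back', np.round(c2w(v[:3],fc(0,m=.03)),3))
```

```text
standoff [[ 0.624 -0.136  0.215]]
1.6 [ 0.608  -0.0991  0.215 ]
1.4 [ 0.6001 -0.0873  0.215 ]
1.2 [ 0.5944 -0.0741  0.215 ]
1.0 [ 0.5913 -0.0594  0.215 ]
0.8 [ 0.5914 -0.0437  0.215 ]
0.6 [ 0.595  -0.0277  0.215 ]
0.4 [ 0.6024 -0.0123  0.215 ]
0.2 [0.6133 0.0014 0.215 ]
0.0 [0.6275 0.0124 0.215 ]
back [[0.6   0.002 0.215]]
```

Emit:
step_arm(
  increments=[
    [0,0,0.04,0,0,0,1],
    [0,0,0.08,0,0,0,1],
    [0.02,-0.037,0.12,0,0,7,1],
    [0.04,-0.074,0.12,0,0,14,1],
    [0.06,-0.11,0.12,0,0,21,1],
    [0.08,-0.147,0.12,0,0,28,1],
    [0.1,-0.184,0.12,0,0,35,1],
    [0.12,-0.22,0.12,0,0,37.9,1],
    [0.14,-0.257,0.12,0,0,37.9,1],
    [0.16,-0.294,0.12,0,0,37.9,1],
  ],
)

```text
t: 2.43
eef_pos: [0.3489, 0.3624, 0.3516]
tool_rot: [0.0, -0.183, 0.983, 0.0]
contact_force: [1.1, 0.1, 0.0]
gripper_width: -0.002
```

Emit:
step_arm(
  increments=[
    [0.019,-0.035,0,0,0,0,1],
    [0.038,-0.07,0,0,0,0,1],
    [0.057,-0.105,0,0,0,0,1],
    [0.077,-0.14,0,0,0,0,1],
    [0.096,-0.174,0,0,0,0,1],
    [0.115,-0.209,0,0,0,0,1],
    [0.134,-0.244,0,0,0,0,1],
    [0.154,-0.279,0,0,0,0,1],
    [0.173,-0.314,0,0,0,0,1],
    [0.192,-0.349,0,0,0,0,1],
  ],
)

```text
t: 3.27
eef_pos: [0.5408, 0.0135, 0.3517]
tool_rot: [0.0, -0.183, 0.983, 0.0]
contact_force: [0.5, 1.6, -1.2]
gripper_width: 0.002
```

Emit:
step_arm(
  increments=[
    [0.019,-0.035,0,0,0,0,1],
    [0.038,-0.07,0,0,0,0,1],
    [0.057,-0.105,0,0,0,0,1],
    [0.077,-0.139,0,0,0,0,1],
    [0.077,-0.139,0,0,0,0,1],
    [0.077,-0.139,0,0,0,0,1],
  ],
)

```text
t: 3.77
eef_pos: [0.6174, -0.1264, 0.3508]
tool_rot: [-0.001, -0.181, 0.983, -0.001]
contact_force: [0.1, -0.6, 0.0]
gripper_width: -0.001
```

Run:
```python
from h import *
o=bot.get_obs(); print(o['t'],np.round(o['eef_pos'],4))
v=np.load('v.npy')
c=snap('wrist','w1')
for t in ['hook_pivot','hook_tip','door_edge']: print(t,[(np.round(np.array(d['location'])*[512,384],1).tolist(),round(d['conf'],2)) for d in bot.place_of(t,'wrist')][:2])
overlay(c,v[:3],*v[3:],'pics/w1o.png',(0,0,512,384),1)
print(proj(c,c2w(v[:3],[[-.06,-.06,.22],hookpt(v[4],.095,.227),doorpt(v[3],.255,.008,.226)])))
```

```text
3.7667 [ 0.6174 -0.1264  0.3508]
hook_pivot [([312.1, 258.6], 0.8)]
hook_tip [([310.7, 164.2], 0.77)]
door_edge [([313.5, 20.6], 0.83)]
[[308.27334412 259.87788707]
 [310.30417638 164.82297639]
 [314.38226308  22.75634976]]
```

View pics/w1o.png

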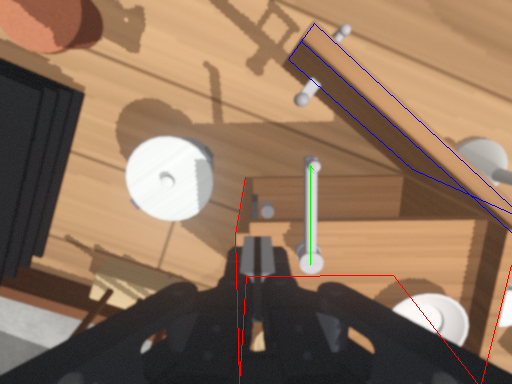

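Emit:
step_arm(
  increments=[
    [0,0,-0.035,0,0,0,1],
    [0,0,-0.07,0,0,0,1],
    [0,0,-0.105,0,0,0,1],
    [0,0,-0.136,0,0,0,1],
    [0,0,-0.136,0,0,0,1],
    [0,0,-0.136,0,0,0,1],
  ],
)

```text
t: 4.47
eef_pos: [0.6164, -0.122, 0.2148]
tool_rot: [-0.001, -0.184, 0.983, 0.001]
contact_force: [0.3, 0.6, 1.1]
gripper_width: -0.003
```

Emit:
step_arm(
  increments=[
    [-0.004,0.012,0,0,0,0,1],
    [-0.008,0.023,0,0,0,0,1],
    [-0.012,0.029,0,0,0,0,1],
    [-0.016,0.035,0,0,0,0,1],
    [-0.019,0.042,0,0,0,0,1],
    [-0.022,0.048,0,0,0,0,1],
    [-0.024,0.055,0,0,0,0,1],
    [-0.025,0.063,0,0,0,0,1],
    [-0.025,0.07,0,0,0,0,1],
    [-0.025,0.078,0,0,0,0,1],
  ],
)

```text
t: 5.3
eef_pos: [0.5922, -0.045, 0.2152]
tool_rot: [-0.0, -0.183, 0.983, -0.0]
contact_force: [0.4, -0.8, -0.4]
gripper_width: 0.0
```

Run:
```python
from h import *
o=bot.get_obs(); print(o['t'],np.round(o['eef_pos'],4),np.round(o['contact_force'],1))
c=snap('wrist','w2')
print(bot.place_of('hook_tip','wrist'))
```

```text
5.3 [ 0.5922 -0.045   0.2152] [ 0.4 -0.8 -0.4]
[{'location': [0.6262, 0.6724], 'conf': 0.69}]
```

View pics/w2.png

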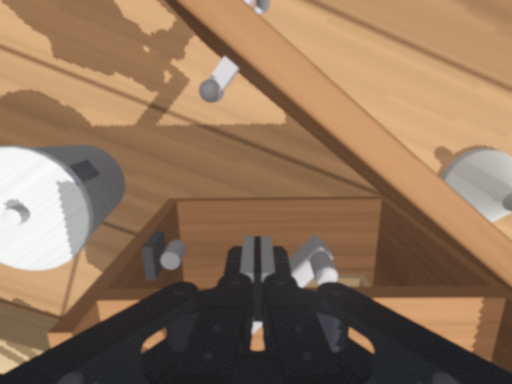

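Emit:
step_arm(
  increments=[
    [0.001,0.008,0,0,0,0,1],
    [0.003,0.017,0,0,0,0,1],
    [0.006,0.025,0,0,0,0,1],
    [0.01,0.033,0,0,0,0,1],
    [0.015,0.04,0,0,0,0,1],
    [0.021,0.046,0,0,0,0,1],
    [0.028,0.052,0,0,0,0,1],
    [0.033,0.055,0,0,0,0,1],
    [0.035,0.057,0,0,0,0,1],
    [0.035,0.057,0,0,0,0,1],
  ],
)

```text
t: 6.23
eef_pos: [0.6256, 0.0105, 0.2149]
tool_rot: [-0.003, -0.183, 0.983, -0.0]
contact_force: [-8.0, -2.4, 4.6]
gripper_width: 0.0
```

Run:
```python
from h import *
v=np.load('v.npy')
o=bot.get_obs(); print(o['t'],np.round(o['eef_pos'],4),np.round(o['contact_force'],1))
for n in ['scene','side']:
    c=snap(n,n+'3'); d=bot.place_of('hook_tip',n)
    for x in d[:2]:
        P=atz(c,np.array(x['location'])*[512,384],.227)[:2]; pc=R(v[2]).T@(P-v[:2])-[-.06,-.06]; print(n,x['conf'],np.round(pc,4),np.arctan2(-pc[0],pc[1]))
    overlay(c,v[:3],v[3],0,f'pics/{n}3o.png',(180,130,340,280) if n=='scene' else (160,110,310,260),4)
```

```text
6.2333 [0.6256 0.0105 0.2149] [-8.  -2.4  4.6]
scene 0.79 [0.0003 0.0956] -0.0031219372213830395
side 0.56 [-0.0033  0.0975] 0.034200174321590684
```

View pics/scene3o.png

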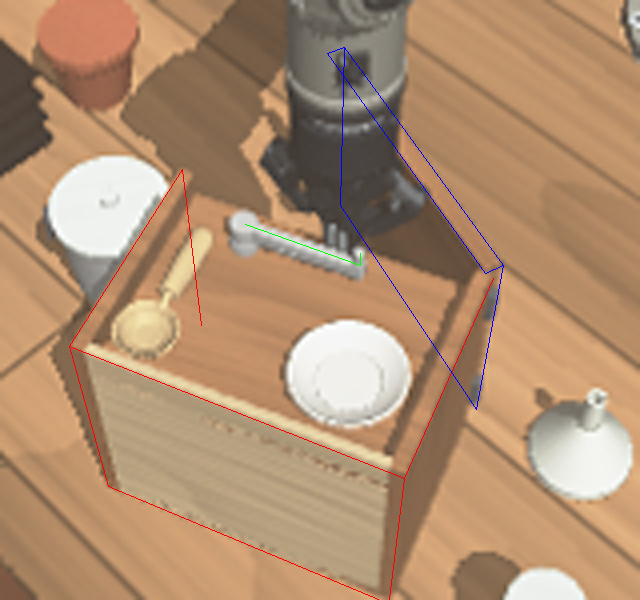

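View pics/side3o.png

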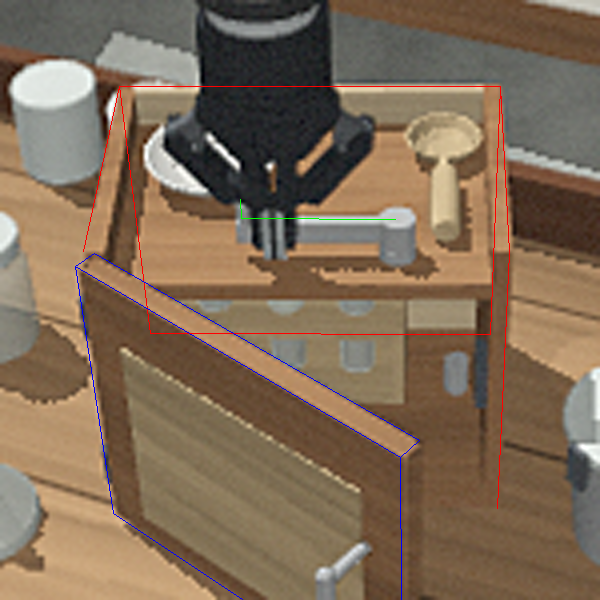

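Run:
```python
from h import *
v=np.load('v.npy')
o=bot.get_obs(); print(o['t'],np.round(o['eef_pos'],4))
print('standoff',np.round(c2w(v[:3],doorpt(v[3],.2,.019+.04,.195)),3))
for q in [.68,.6,.5,.4,.3,.2,.15,.1,.05,.02,0,-.02]: print(q,np.round(c2w(v[:3],doorpt(q,.2,.019,.195)),4)[0],round(90+np.degrees(v[2]-q),1))
```

```text
6.4333 [0.6256 0.0105 0.2149]
standoff [[ 0.449 -0.062  0.195]]
0.68 [ 0.4869 -0.0746  0.195 ] 72.1
0.6 [ 0.5019 -0.0804  0.195 ] 76.7
0.5 [ 0.5212 -0.0859  0.195 ] 82.5
0.4 [ 0.541  -0.0894  0.195 ] 88.2
0.3 [ 0.561  -0.0909  0.195 ] 93.9
0.2 [ 0.5811 -0.0905  0.195 ] 99.7
0.15 [ 0.5911 -0.0895  0.195 ] 102.5
0.1 [ 0.601 -0.088  0.195] 105.4
0.05 [ 0.6109 -0.086   0.195 ] 108.2
0.02 [ 0.6167 -0.0846  0.195 ] 110.0
0 [ 0.6206 -0.0835  0.195 ] 111.1
-0.02 [ 0.6244 -0.0824  0.195 ] 112.3
```

Emit:
step_arm(
  increments=[
    [-0.01,-0.004,0,0,0,0,1],
    [-0.02,-0.008,0,0,0,0,1],
    [-0.02,-0.008,0.03,0,0,0,1],
    [-0.02,-0.008,0.06,0,0,0,1],
    [-0.02,-0.008,0.09,0,0,0,1],
    [-0.02,-0.008,0.1,0,0,0,1],
    [-0.02,-0.008,0.1,0,0,0,1],
  ],
)

```text
t: 7.02
eef_pos: [0.6086, 0.0029, 0.3187]
tool_rot: [0.003, -0.183, 0.983, 0.0]
contact_force: [0.6, -0.0, 0.1]
gripper_width: -0.002
```

Emit:
step_arm(
  increments=[
    [-0.027,-0.011,0,0,0,-6.5,1],
    [-0.054,-0.022,0,0,0,-13,1],
    [-0.08,-0.033,0,0,0,-19.5,1],
    [-0.107,-0.044,0,0,0,-26,1],
    [-0.134,-0.055,0,0,0,-32.5,1],
    [-0.16,-0.065,0,0,0,-39,1],
    [-0.16,-0.065,0,0,0,-39,1],
    [-0.16,-0.065,0,0,0,-39,1],
  ],
)

```text
t: 7.68
eef_pos: [0.4455, -0.0619, 0.3143]
tool_rot: [-0.001, 0.155, 0.988, 0.001]
contact_force: [0.3, 0.7, -0.2]
gripper_width: -0.001
```

Emit:
step_arm(
  increments=[
    [0,0,-0.03,0,0,0,1],
    [0,0,-0.06,0,0,0,1],
    [0,0,-0.09,0,0,0,1],
    [0,0,-0.12,0,0,0,1],
    [0,0,-0.124,0,0,0,1],
    [0,0,-0.124,0,0,0,1],
  ],
)

```text
t: 8.18
eef_pos: [0.4461, -0.0614, 0.1895]
tool_rot: [-0.002, 0.155, 0.988, -0.001]
contact_force: [-0.0, -0.2, 0.3]
gripper_width: 0.001
```

Run:
```python
from h import *
v=np.load('v.npy')
o=bot.get_obs(); print(o['t'],np.round(o['eef_pos'],4),np.round(o['contact_force'],1))
c=snap('side','side4')
overlay(c,v[:3],v[3],0,'pics/side4o.png',(160,110,310,260),4)
```

```text
8.1833 [ 0.4461 -0.0614  0.1895] [-0.  -0.2  0.3]
```

View pics/side4o.png

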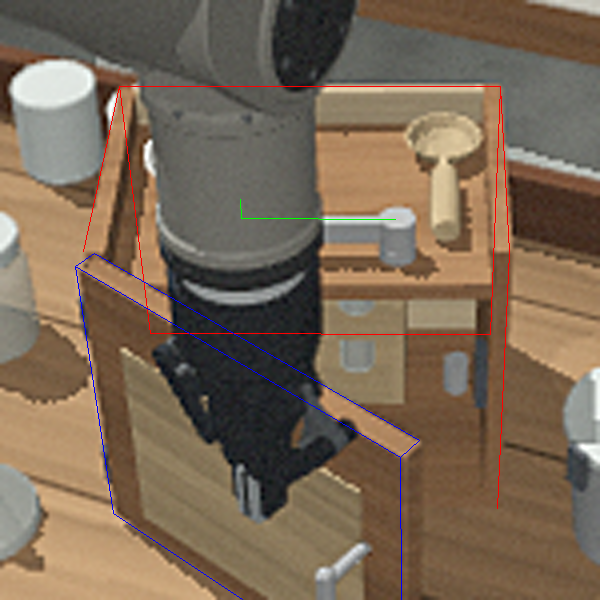

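Emit:
step_arm(
  increments=[
    [0.02,-0.007,0.005,0,0,0,1],
    [0.035,-0.011,0.005,0,0,0,1],
    [0.041,-0.013,0.005,0,0,0,1],
    [0.048,-0.016,0.005,0,0,2,1],
    [0.056,-0.019,0.005,0,0,4.5,1],
    [0.066,-0.022,0.005,0,0,7,1],
    [0.075,-0.025,0.005,0,0,10,1],
    [0.085,-0.026,0.005,0,0,13,1],
    [0.095,-0.028,0.005,0,0,16,1],
    [0.105,-0.029,0.005,0,0,19,1],
  ],
)

```text
t: 9.07
eef_pos: [0.5531, -0.0905, 0.1977]
tool_rot: [0.001, -0.011, 1.0, 0.0]
contact_force: [0.2, 0.3, 0.2]
gripper_width: 0.003
```

Run:
```python
from h import *
v=np.load('v.npy')
c=snap('side','side5'); s=snap('scene','scene5')
overlay(c,v[:3],.35,0,'pics/side5o.png',(160,110,310,260),4)
o=bot.get_obs(); print(o['t'],np.round(o['eef_pos'],4),np.round(o['contact_force'],1))
```

```text
9.1667 [ 0.5541 -0.0904  0.1976] [-0.3  1.1  0. ]
```

View pics/side5o.png

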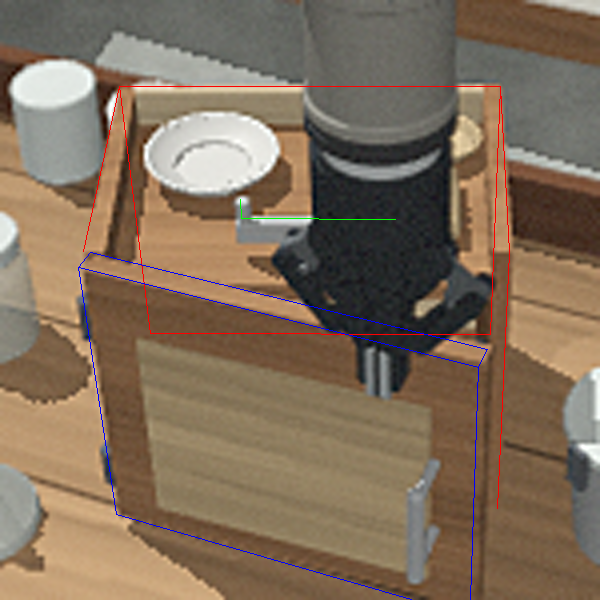

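Emit:
step_arm(
  increments=[
    [0.008,0,0,0,0,3,1],
    [0.016,0,0,0,0,5,1],
    [0.024,0,0,0,0,8,1],
    [0.032,0.001,0,0,0,10,1],
    [0.038,0.001,0,0,0,12,1],
    [0.043,0.002,0,0,0,14,1],
    [0.047,0.002,0,0,0,15,1],
    [0.05,0.003,0,0,0,16,1],
    [0.053,0.003,0,0,0,17,1],
    [0.056,0.004,0,0,0,18,1],
  ],
)

```text
t: 10.0
eef_pos: [0.6036, -0.0882, 0.1966]
tool_rot: [-0.004, -0.165, 0.986, 0.001]
contact_force: [-12.9, -0.3, 9.1]
gripper_width: 0.001
```

Emit:
step_arm(
  increments=[
    [0.003,0.001,0,0,0,1,1],
    [0.006,0.002,0,0,0,2,1],
    [0.008,0.002,0,0,0,2,1],
    [0.01,0.003,0,0,0,2,1],
    [0.011,0.003,0,0,0,2,1],
    [0.011,0.003,0,0,0,2,1],
  ],
)

```text
t: 10.5
eef_pos: [0.6187, -0.0836, 0.1965]
tool_rot: [-0.001, -0.183, 0.983, 0.0]
contact_force: [-5.0, -0.8, 4.1]
gripper_width: 0.0
```

Emit:
step_arm(
  increments=[
    [0.001,0,0,0,0,0,1],
    [0.002,0.001,0,0,0,0,1],
    [0.002,0.001,0,0,0,0,1],
    [0.002,0.001,0,0,0,0,1],
  ],
)

```text
t: 10.83
eef_pos: [0.6187, -0.0836, 0.1964]
tool_rot: [-0.002, -0.183, 0.983, 0.0]
contact_force: [-10.5, -2.0, 8.4]
gripper_width: 0.001
```

Emit:
step_arm(
  increments=[
    [-0.01,-0.004,0,0,0,0,1],
    [-0.03,-0.012,0,0,0,0,1],
    [-0.06,-0.023,0.0,0,0,0,1],
    [-0.09,-0.035,0.03,0,0,0,1],
    [-0.11,-0.043,0.06,0,0,0,1],
    [-0.11,-0.043,0.09,0,0,0,1],
    [-0.11,-0.043,0.1,0,0,0,1],
    [-0.11,-0.043,0.1,0,0,0,1],
  ],
)

```text
t: 11.5
eef_pos: [0.5133, -0.1257, 0.2996]
tool_rot: [0.004, -0.183, 0.983, -0.0]
contact_force: [0.2, -0.5, 0.3]
gripper_width: -0.001
```

Run:
```python
from h import *
v=np.load('v.npy')
c=snap('side','side6'); e=bot.place_of('door_edge','side'); h=bot.place_of('hook_tip','side')
w=snap('wrist','w6'); s=snap('scene','scene6')
print(proj(c,c2w(v[:3],doorpt(0,.255,.008,.226))), [(np.array(d['location'])*[512,384],d['conf']) for d in e+h])
overlay(c,v[:3],0,0,'pics/side6o.png',(160,110,310,260),4)
overlay(s,v[:3],0,0,'pics/scene6o.png',(180,130,340,280),4)
overlay(w,v[:3],0,0,'pics/w6o.png',(0,0,512,384),1)
o=bot.get_obs(); print(o['t'],np.round(o['eef_pos'],4),np.round(o['contact_force'],1))
```

```text
[[285.97044865 176.86168089]] [(array([287.5904, 176.7936]), 0.6), (array([218.5216, 166.3104]), 0.69)]
11.75 [ 0.5108 -0.125   0.2946] [-1.3  0.  -0.8]
```

View pics/side6o.png

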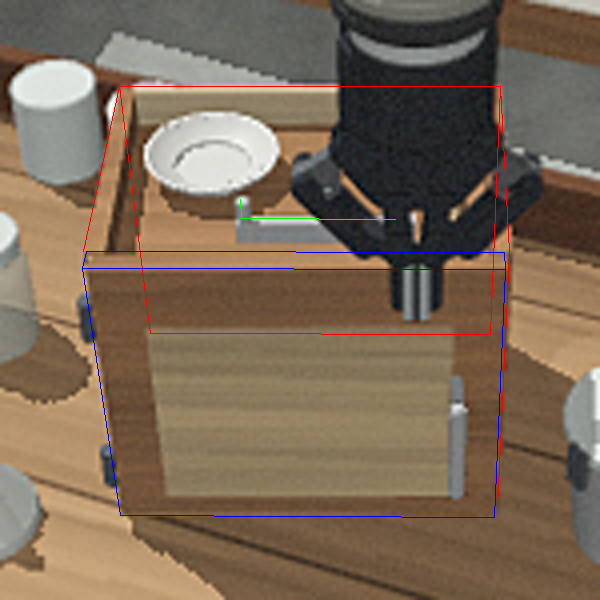

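View pics/scene6o.png

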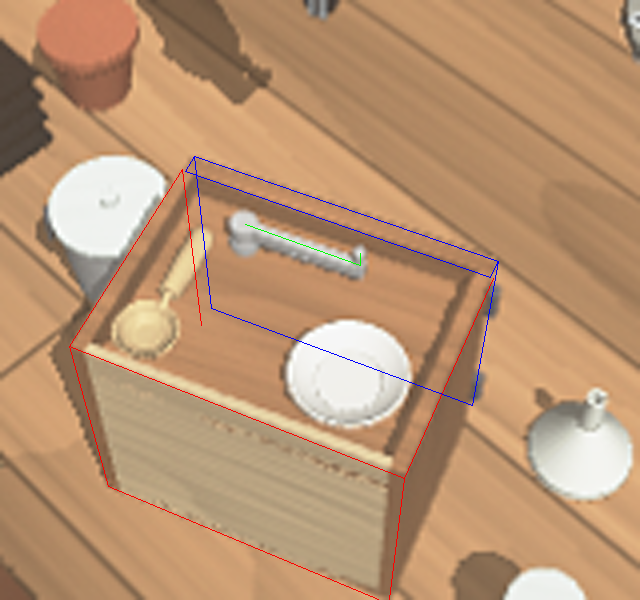

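View pics/w6o.png

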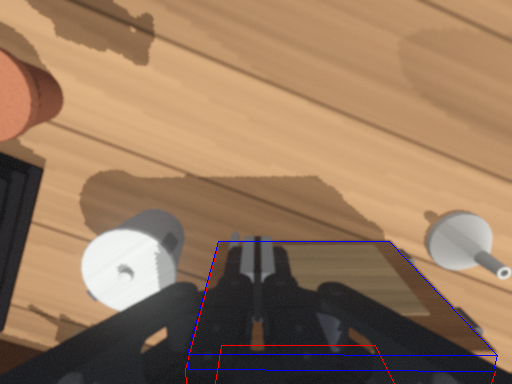

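```bash
python3 -c "
from station import bot
print(bot.hand_in())"
```

```text
the job is handed in; nothing more can be done
None
```

I folded the hook in flat, then pushed the door shut on its catch. I backed the arm clear and handed the job in at about 11.8 s.

- **Hook:** it met its stop with about 8 N. It measured 0.00 rad in the scene picture and 0.03 rad in the side picture, against a limit of 0.15. In the last pictures it still lay folded.
- **Door:** with the last push the force rose from about 5 to 10 N with no further movement, so it was at its stop. After I let go it stayed flush, and its outline matched a shut door in both camera pictures. The free edge was found within 2 px of its shut place. The pictures can't confirm the 0.015 rad limit, so I judged the catch seated because the door stayed shut rather than springing back ajar.
- **Other things:** in the last pictures the saucer, spoon, funnel, pail and pot stood where they began. I compared them by eye only. I did not check the jar or the rack, which is behind the shut door.
- **Arm:** it was clear of everything, with about 1.5 N on the sensor, which is near its noise. The largest force I read was about 16 N, from end-of-move readings only.

No check failed. The only disagreement was the 0.03 rad between the two hook readings.

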